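Refit safe bolts in mirrored order

TASK

Move the four locking bolts from their cradles on the dark parts board to the beige bolt carrier of the safe door, which is seen from behind, so the row must be reversed: the bolt whose cradle is at the left end of the board goes into the carrier's right-end groove, the next one beside it, and so on to the last, which goes at the left end. Set each bolt down gently, without dropping or ramming it, so that it lies fully in its groove, resting on both V supports and roughly centred along it, and leave all four lying still.

Things in the scene. Friction and masses are not known exactly. Their poses are not given: they have to be found in the camera images.
- bolt_red: steel locking bolt: round bar, diameter 28 mm, length 84 mm, about 0.4 kg, red sleeve 40 mm long round its middle. Origin at its centre on the axis; own x along the bar; both ends alike, any roll about x is fine. At the start it lies level in its cradle, in line with it, up to 5 mm off its middle lengthwise; 46 mm free between neighbouring bolts.
- bolt_yellow: steel locking bolt: round bar, diameter 28 mm, length 84 mm, about 0.4 kg, yellow sleeve 40 mm long round its middle. Origin at its centre on the axis; own x along the bar; both ends alike, any roll about x is fine. At the start it lies level in its cradle, in line with it, up to 5 mm off its middle lengthwise; 46 mm free between neighbouring bolts.
- bolt_green: steel locking bolt: round bar, diameter 28 mm, length 84 mm, about 0.4 kg, green sleeve 40 mm long round its middle. Origin at its centre on the axis; own x along the bar; both ends alike, any roll about x is fine. At the start it lies level in its cradle, in line with it, up to 5 mm off its middle lengthwise; 46 mm free between neighbouring bolts.
- bolt_blue: steel locking bolt: round bar, diameter 28 mm, length 84 mm, about 0.4 kg, blue sleeve 40 mm long round its middle. Origin at its centre on the axis; own x along the bar; both ends alike, any roll about x is fine. At the start it lies level in its cradle, in line with it, up to 5 mm off its middle lengthwise; 46 mm free between neighbouring bolts.
- cradle_red: fixed grey V cradle with a small red tab at its robot-side end; the red bolt lies in it at the start. Foot 92 x 40 x 6 mm; two V supports with a 46 mm gap at mid-length, where fingers can pass down beside the bolt; V 90 degrees, 38 mm wide at the mouth. Origin under the centre of its foot, x along the V; a lying bolt's axis is 29.8 mm above the origin.
- cradle_yellow: fixed grey V cradle with a small yellow tab at its robot-side end; the yellow bolt lies in it at the start. Foot 92 x 40 x 6 mm; two V supports with a 46 mm gap at mid-length, where fingers can pass down beside the bolt; V 90 degrees, 38 mm wide at the mouth. Origin under the centre of its foot, x along the V; a lying bolt's axis is 29.8 mm above the origin.
- cradle_green: fixed grey V cradle with a small green tab at its robot-side end; the green bolt lies in it at the start. Foot 92 x 40 x 6 mm; two V supports with a 46 mm gap at mid-length, where fingers can pass down beside the bolt; V 90 degrees, 38 mm wide at the mouth. Origin under the centre of its foot, x along the V; a lying bolt's axis is 29.8 mm above the origin.
- cradle_blue: fixed grey V cradle with a small blue tab at its robot-side end; the blue bolt lies in it at the start. Foot 92 x 40 x 6 mm; two V supports with a 46 mm gap at mid-length, where fingers can pass down beside the bolt; V 90 degrees, 38 mm wide at the mouth. Origin under the centre of its foot, x along the V; a lying bolt's axis is 29.8 mm above the origin.
- parts_board: source rack: fixed dark wooden board 170 x 270 x 6 mm with the four cradles in a row. Origin at its underside below the middle of the row; y along the row (positive to the left seen from the robot): cradles at y = 111, 37, -37, -111 mm, x = 0, parallel to its x; a lying bolt's axis is 35.8 mm above the origin. A 20 mm lip and two loose brass things beyond x = 55 mm.
- bolt_carrier: target rack: fixed beige steel plate 170 x 270 x 8 mm with four empty V grooves. Origin at its underside below the row's middle; y along the row (positive left seen from the robot): grooves along x at y = 111, 37, -37, -111 mm. V as in the cradles: supports 14 mm long at x = -30 and 30 mm; a lying bolt's axis is 35.8 mm above the origin. A 26 mm lip, loose ring and dial beyond x = 55 mm.
Not all that is in view belongs to the job. Leave any orange or pink look-alike of the bolt_green alone.

How it is judged:
At the end, for the whole second after the job is handed in: Each bolt lies at rest (below 20 mm/s) in the carrier groove mirroring its cradle's place on the board: within 10 mm of the groove's line, 15 mm of its middle lengthwise, 6 mm of the seated height and 0.15 rad of its direction (((y of cradle_red in the frame of parts_board between 0.091 and 0.131 m and y of bolt_red in the frame of bolt_carrier between -0.121 and -0.101 m) or (y of cradle_red in the frame of parts_board between 0.017 and 0.057 m and y of bolt_red in the frame of bolt_carrier between -0.047 and -0.027 m) or (y of cradle_red in the frame of parts_board between -0.057 and -0.017 m and y of bolt_red in the frame of bolt_carrier between 0.027 and 0.047 m) or (y of cradle_red in the frame of parts_board between -0.131 and -0.091 m and y of bolt_red in the frame of bolt_carrier between 0.101 and 0.121 m)) and x of bolt_red in the frame of bolt_carrier between -0.015 and 0.015 m and z of bolt_red in the frame of bolt_carrier between 0.0298 and 0.0418 m and angle between the x axis of each of bolt_red, bolt_yellow, bolt_green, bolt_blue and the x axis of bolt_carrier, either way round below 0.15 rad and linear speed of each of bolt_red, bolt_yellow, bolt_green, bolt_blue below 0.02 m/s and ((y of cradle_yellow in the frame of parts_board between 0.091 and 0.131 m and y of bolt_yellow in the frame of bolt_carrier between -0.121 and -0.101 m) or (y of cradle_yellow in the frame of parts_board between 0.017 and 0.057 m and y of bolt_yellow in the frame of bolt_carrier between -0.047 and -0.027 m) or (y of cradle_yellow in the frame of parts_board between -0.057 and -0.017 m and y of bolt_yellow in the frame of bolt_carrier between 0.027 and 0.047 m) or (y of cradle_yellow in the frame of parts_board between -0.131 and -0.091 m and y of bolt_yellow in the frame of bolt_carrier between 0.101 and 0.121 m)) and x of bolt_yellow in the frame of bolt_carrier between -0.015 and 0.015 m and z of bolt_yellow in the frame of bolt_carrier between 0.0298 and 0.0418 m and ((y of cradle_green in the frame of parts_board between 0.091 and 0.131 m and y of bolt_green in the frame of bolt_carrier between -0.121 and -0.101 m) or (y of cradle_green in the frame of parts_board between 0.017 and 0.057 m and y of bolt_green in the frame of bolt_carrier between -0.047 and -0.027 m) or (y of cradle_green in the frame of parts_board between -0.057 and -0.017 m and y of bolt_green in the frame of bolt_carrier between 0.027 and 0.047 m) or (y of cradle_green in the frame of parts_board between -0.131 and -0.091 m and y of bolt_green in the frame of bolt_carrier between 0.101 and 0.121 m)) and x of bolt_green in the frame of bolt_carrier between -0.015 and 0.015 m and z of bolt_green in the frame of bolt_carrier between 0.0298 and 0.0418 m and ((y of cradle_blue in the frame of parts_board between 0.091 and 0.131 m and y of bolt_blue in the frame of bolt_carrier between -0.121 and -0.101 m) or (y of cradle_blue in the frame of parts_board between 0.017 and 0.057 m and y of bolt_blue in the frame of bolt_carrier between -0.047 and -0.027 m) or (y of cradle_blue in the frame of parts_board between -0.057 and -0.017 m and y of bolt_blue in the frame of bolt_carrier between 0.027 and 0.047 m) or (y of cradle_blue in the frame of parts_board between -0.131 and -0.091 m and y of bolt_blue in the frame of bolt_carrier between 0.101 and 0.121 m)) and x of bolt_blue in the frame of bolt_carrier between -0.015 and 0.015 m and z of bolt_blue in the frame of bolt_carrier between 0.0298 and 0.0418 m); the robot touches nothing.
It fails at once if the red bolt was dropped (falling free by more than about 25 mm) or rammed into the carrier (contact force between bolt_red and bolt_carrier above 120 N or (linear speed of bolt_red above 0.7 m/s and contact force between bolt_red and the fingers below 0.2 N)).
It fails at once if the yellow bolt was dropped (falling free by more than about 25 mm) or rammed into the carrier (contact force between bolt_yellow and bolt_carrier above 120 N or (linear speed of bolt_yellow above 0.7 m/s and contact force between bolt_yellow and the fingers below 0.2 N)).
It fails at once if the green bolt was dropped (falling free by more than about 25 mm) or rammed into the carrier (contact force between bolt_green and bolt_carrier above 120 N or (linear speed of bolt_green above 0.7 m/s and contact force between bolt_green and the fingers below 0.2 N)).
It fails at once if the blue bolt was dropped (falling free by more than about 25 mm) or rammed into the carrier (contact force between bolt_blue and bolt_carrier above 120 N or (linear speed of bolt_blue above 0.7 m/s and contact force between bolt_blue and the fingers below 0.2 N)).
It also fails if it takes over 106 s, if anything falls off the work surface, if the arm or the gripper's body presses on something with over 40 N, if the wrist force passes 120 N, or if a joint passes its speed limit or range.

ROBOT

A 7-joint arm with a two-finger parallel gripper is mounted at the origin on the work surface. World frame = base frame: x ahead of the robot, y to its left, z up, the work surface at z = 0. Lengths are in m, angles in rad, forces in N, time in s.
With the tool pointing down it reaches from about 0.4 to 0.85 m from the base axis. Payload 10.4 kg.
Tool frame: the origin (TCP) lies at the very end of the fingers, on their centre line; the grasp point (between the pads) lies 19 mm behind it; z points along the fingers, y is the line along which they close (so a half turn about z gives the same grasp; the last joint's range is limited). The gripper opens to 85 mm and grips with 20 to 120 N. Pads are 22 mm wide; open, the fingers measure 114 mm over their backs; the gripper's body (76 mm by 85 mm) begins 54 mm behind the grasp point. The pads swing forward as they close: fully open they stand 13 mm farther back than shut.
Start: joints at [-1.157, 0.332, -0.065, 1.46, 0.022, 1.35, -0.088], TCP at [0.264, 0.566, 0.231] pointing down, gripper open.
Joint ranges: [-2.6, 2.6], [-0.5, 2.12], [-1.47, 1.34], [0.16, 2.42], [-1.27, 4.41], [0.06, 2.06], [-2.6, 2.6]. Speed limits (rad/s): [2.22, 2.22, 2.79, 2.79, 3.14, 3.14, 3.14].

INTERFACE

Orientations are given as a unit quaternion [x, y, z, w].
In Python, from workcell import manip, optics gives the robot as it stands.
- The arm moves only by the tool jog_arm, never from a script. Its arguments are lists of equal length, an entry for each row: "dr": the turn, a rotation vector about the tool's x, y, z normalised to -1 to 1, where 1 is 4 degrees, a list of three; "translation": the shift along the tool's x, y, z normalised to -1 to 1, where 1 is 0.025 m, a list of three; "jaw": the opening, from 0 (shut) to 1 (fully open). A call has 1 to 10 rows; each row shifts and turns the commanded pose from where the row before left it, along the tool's axes as they then stand; what a row does not reach is not made up. A row lasts 1/10 s, in which the tool goes at most 50 mm and 8.59 degrees, less where a joint would pass 70% of its speed; a pose out of reach is approached as far as the arm can. A call with a number of a shift or a turn outside -1 to 1 is refused whole. A call with a gripper value outside its range is refused whole. The fingers move at their own pace and stop on an object; "squeeze" is the grip in N (left out, the last holds). Time passes only in rows, so rows that do not move let the fingers close. It gives the time, the measured TCP pose, the force, the opening and the grip force at its end, in the units of the state.
- manip.get_obs(): the state, without advancing time (a new reading comes with each control period).
- optics.camera(name): name is "scene" or "top" or "wrist"; returns a dict with "color" (420x560x3 uint8, red, green, blue), "mtx" (3x3 intrinsics, pixels), "R" (3x3) and "t" (3): a world point X has camera coordinates R X + t. Camera axes: x right, y down, z forward; pixel columns grow to the right and rows downward; lengths in m; the calibration is good to about 2 mm. A picture is of the moment at which its call begins. There is no depth.
- manip.hand_in(): hands the job in; it is judged then, once.
The state is a dict: "clock": time; "joint_pos": joint angles; "joint_velocities": joint speeds; "tau": joint torques, N m; "position": TCP position; "ee_rot": TCP orientation; "ft_force": force on the tool from outside, world axes, zero at the start; "torque": the same for the moment, N m; "grip_width": opening from 0.0 (shut) to 1.0 (fully open); "grasp_force": force on a finger pad.
Only numpy, scipy, OpenCV 4.12 (cv2) and the standard library are available. Lean on these libraries where they do the work, as an engineer would, in place of code of your own. Each camera call takes 0.05 s, during which the arm holds its last target. There are 200 camera calls.

## Working session

There is one attempt and no reset: what is moved stays moved. The work goes in short steps, Python scripts to look and compute and a tool call to move; the robot and the scene stay as the last step left them, time stands still between calls to the robot, and variables do not carry over. Pictures are saved under pics/ and viewed, at most 14 in all, crops included, and the job is handed in when it is done.

Besides the shell and the picture viewer there is one more tool, called after "Emit:" in YAML: its name, and indented under it one key for each argument. jog_arm: Moves the arm, as the interface text tells. Scaled input: -1 to 1 covers 0.025 m each way for a shift and 4 degrees each way for a turn. Its arguments: {"type":"object","properties":{"dr":{"type":"array","items":{"type":"array","items":{"type":"number"}}},"translation":{"type":"array","items":{"type":"array","items":{"type":"number"}}},"jaw":{"type":"array","items":{"type":"number"}},"squeeze":{"type":"number"}},"required":["dr","translation","jaw"]}

```bash
mkdir -p pics; python3 - <<'E'
from workcell import manip, optics
import cv2,numpy as np
o=manip.get_obs(); print({k:np.round(v,3) for k,v in o.items()})
for n in ["scene","top","wrist"]:
    c=optics.camera(n); np.savez(f"pics/{n}0.npz",**c)
    cv2.imwrite(f"pics/{n}0.png",c["color"][:,:,::-1]); print(n,np.round(c["mtx"],1).tolist(),np.round(c["R"],3).tolist(),np.round(c["t"],3))
E
```

```text
{'clock': np.float64(0.0), 'joint_pos': array([-1.157,  0.333, -0.065,  1.461,  0.022,  1.35 , -0.089]), 'joint_velocities': array([-0.   , -0.001, -0.   , -0.001, -0.002,  0.   ,  0.001]), 'tau': array([-1.0000e-03, -6.2545e+01,  4.8000e-02, -3.9161e+01,  1.6000e-02,
        1.0000e-02,  0.0000e+00]), 'position': array([0.264, 0.566, 0.23 ]), 'ee_rot': array([ 0.217,  0.976, -0.001, -0.   ]), 'ft_force': array([0.373, 0.057, 0.294]), 'torque': array([ 0.057,  0.013, -0.037]), 'grasp_force': np.float64(0.0), 'grip_width': np.float64(0.997)}
scene [[527.7, 0.0, 279.9], [0.0, 527.7, 212.7], [0.0, 0.0, 1.0]] [[0.707, 0.707, 0.001], [0.458, -0.457, -0.763], [-0.539, 0.54, -0.647]] [-0.386 -0.146  1.514]
top [[523.3, 0.0, 271.5], [0.0, 523.3, 202.7], [0.0, 0.0, 1.0]] [[-0.005, -1.0, 0.012], [-0.986, 0.003, -0.169], [0.169, -0.013, -0.985]] [0.055 0.49  1.312]
wrist [[296.9, 0.0, 278.6], [0.0, 296.9, 207.1], [0.0, 0.0, 1.0]] [[0.423, 0.906, -0.001], [0.859, -0.401, 0.317], [0.287, -0.136, -0.948]] [-0.625 -0.042  0.38 ]
```

View pics/top0.png

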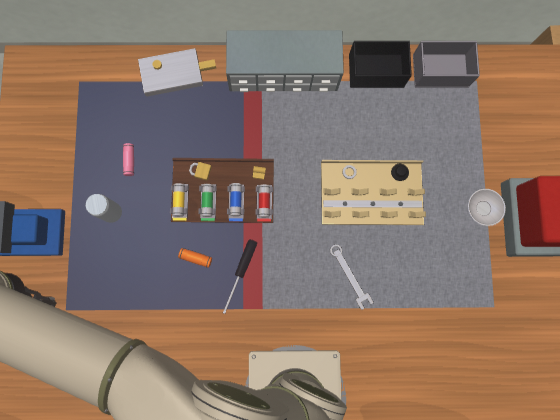

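View pics/scene0.png

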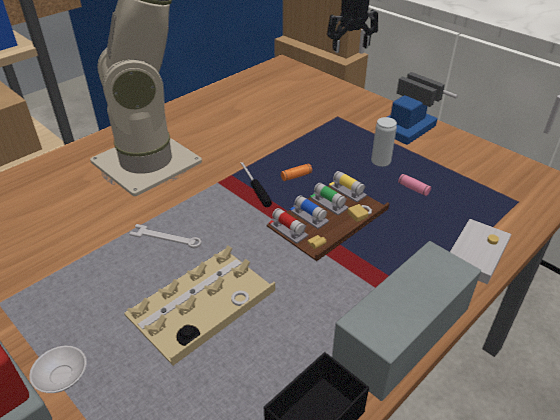

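Top view: board cradles left to right yellow (178,201), green (207,201), blue (236,200), red (264,201). The carrier spans (321–424, 160–224), with grooves at columns of about 331, 360, 388 and 416. Possible mistakes: the orange bar (195,257) and the pink bar (128,159) resemble green (207,201). I choose the bolts lying in the board's grey cradles.

```bash
cat > h.py <<'E'
import numpy as np,cv2
def ray(c,uv,z):
    d=np.linalg.inv(c["mtx"])@[uv[0],uv[1],1]; R=c["R"];o=-R.T@c["t"];d=R.T@d
    return o+d*(z-o[2])/d[2]
def proj(c,X):
    p=c["mtx"]@(c["R"]@np.asarray(X)+c["t"]); return p[:2]/p[2]
def tri(c1,u1,c2,u2):
    P=[c["mtx"]@np.c_[c["R"],c["t"]] for c in(c1,c2)]
    X=cv2.triangulatePoints(P[0],P[1],np.array(u1,float),np.array(u2,float)).ravel();return X[:3]/X[3]
H={"yellow":(24,34),"green":(50,75),"blue":(105,125),"red":(174,6)}
def masks(c,roi=None,smin=130,vmin=60):
    hsv=cv2.cvtColor(c["color"],cv2.COLOR_RGB2HSV);h,s,v=cv2.split(hsv);out={}
    for k,(a,b) in H.items():
        m=((h>=a)&(h<=b)) if a<b else ((h>=a)|(h<=b))
        m=(m&(s>smin)&(v>vmin)).astype(np.uint8)
        if roi: 
            q=np.zeros_like(m);x0,x1,y0,y1=roi;q[y0:y1,x0:x1]=m[y0:y1,x0:x1];m=q
        n,l,st,ce=cv2.connectedComponentsWithStats(m)
        if n>1:
            i=1+np.argmax(st[1:,4]);out[k]=(ce[i],st[i].tolist(),cv2.minAreaRect(cv2.findContours((l==i).astype(np.uint8),0,1)[0][0]))
    return out
E
python3 - <<'E'
from h import *
t=np.load("pics/top0.npz");s=np.load("pics/scene0.npz")
mt=masks(t,(165,280,180,225));ms=masks(s,(265,372,165,245))
for k in mt:
    print(k,mt[k][0].round(1),mt[k][1],ms[k][0].round(1),ms[k][1],"tri",tri(t,mt[k][0],s,ms[k][0]).round(4),"pl",ray(t,mt[k][0],.043).round(4))
im=t["color"][:,:,::-1]
a=cv2.resize(im[150:232,165:285],None,fx=6.5,fy=6.5,interpolation=2)
b=cv2.resize(im[150:232,315:430],None,fx=6.5,fy=6.5,interpolation=2)
cv2.imwrite("pics/cb.png",a);cv2.imwrite("pics/cc.png",b)
E
```

```text
yellow [176.8 199. ] [174, 192, 6, 15, 78] [348.1 178. ] [342, 175, 14, 7, 37] tri [0.4993 0.2969 0.0492] pl [0.4998 0.2974 0.043 ]
green [206.1 199.5] [202, 193, 10, 14, 127] [327.4 193.1] [321, 186, 16, 15, 114] tri [0.4977 0.2209 0.041 ] pl [0.4984 0.2219 0.043 ]
blue [235.5 198.7] [231, 192, 10, 15, 142] [308.2 206.1] [301, 199, 17, 16, 149] tri [0.4997 0.1455 0.0432] pl [0.5002 0.146  0.043 ]
red [263.6 199.9] [259, 193, 11, 15, 154] [279.9 214.6] [265, 201, 32, 28, 296] tri [0.4892 0.0674 0.0581] pl [0.4968 0.0734 0.043 ]
```

View pics/cb.png

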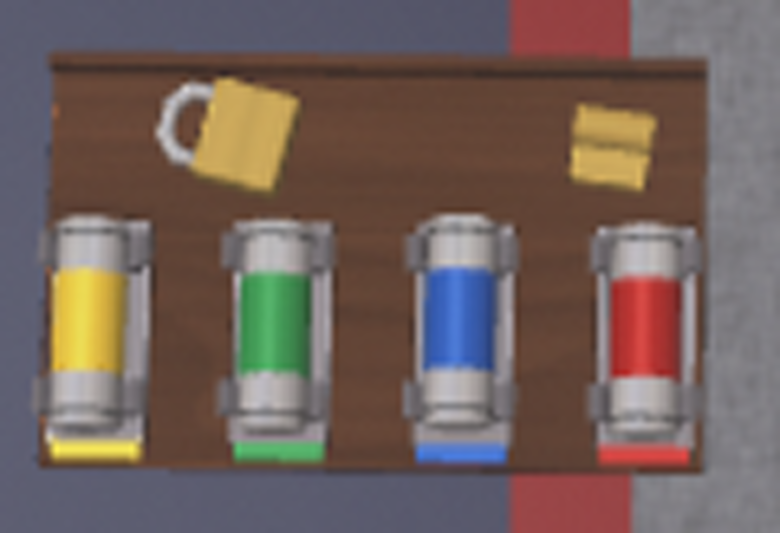

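View pics/cc.png

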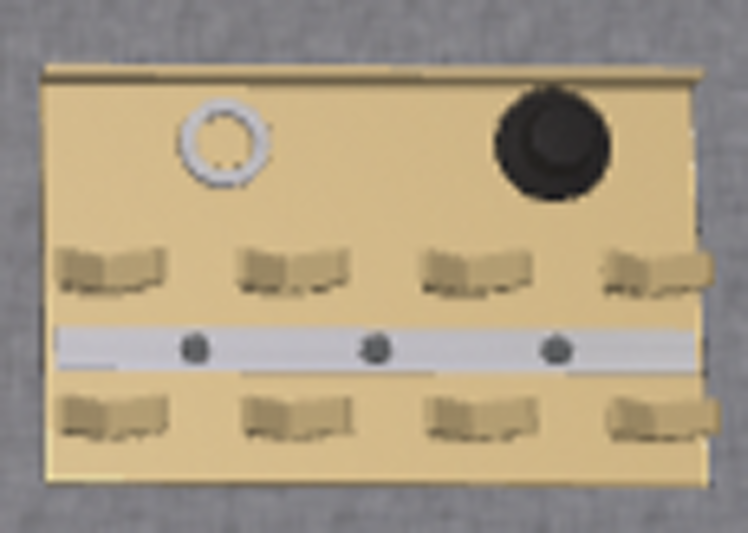

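The crop confirms all four bolts: sleeve centres at crop (89,320), (275,323), (460,319) and (645,326). The carrier grooves are clear, with their supports at crop rows ~272 and ~417 and the screws at (195,350), (375,350) and (556,350).

```bash
python3 - <<'E'
from h import *
t=np.load("pics/top0.npz")
B=lambda p:(p[0]/6.5+165-.5+.5/6.5,p[1]/6.5+150-.5+.5/6.5); C=lambda p:(p[0]/6.5+315-.42,p[1]/6.5+150-.42)
for n,p in dict(y=(89,320),g=(275,323),b=(460,319),r=(645,326)).items(): print(n,ray(t,B(p),.040).round(4))
for p in [(95,451),(278,452),(461,453),(645,455)]: print("tab",ray(t,B(p),.012).round(4))
for p in [(40,466),(703,470)]: print("bfront",ray(t,B(p),.006).round(4))
for p in [(195,350),(375,350),(556,350)]: print("screw",ray(t,C(p),.012).round(4))
for p in [(46,482),(707,485)]: print("cfront",ray(t,C(p),.008).round(4))
# support faces: left/right upper corners (mouth corners) of rear and front supports at z=.035
for p in [(60,252),(165,250),(240,252),(349,250),(423,252),(532,250),(605,252),(713,252)]: print("rear",ray(t,C(p),.035).round(4))
for p in [(63,397),(167,397),(245,398),(352,398),(429,398),(538,398),(611,398),(718,400)]: print("front",ray(t,C(p),.035).round(4))
E
```

```text
y [0.5009 0.2942 0.04  ]
g [0.4995 0.2202 0.04  ]
b [0.5008 0.1466 0.04  ]
r [0.4978 0.0729 0.04  ]
tab [0.4522 0.2951 0.012 ]
tab [0.4516 0.2213 0.012 ]
tab [0.4509 0.1475 0.012 ]
tab [0.4498 0.0731 0.012 ]
bfront [0.447  0.3182 0.006 ]
bfront [0.4444 0.0496 0.006 ]
screw [ 0.4921 -0.1408  0.012 ]
screw [ 0.4918 -0.2142  0.012 ]
screw [ 0.4916 -0.2882  0.012 ]
cfront [ 0.4387 -0.0793  0.008 ]
cfront [ 0.4364 -0.3482  0.008 ]
rear [ 0.5283 -0.084   0.035 ]
rear [ 0.529  -0.1263  0.035 ]
rear [ 0.5281 -0.1565  0.035 ]
rear [ 0.5288 -0.2005  0.035 ]
rear [ 0.5279 -0.2303  0.035 ]
rear [ 0.5286 -0.2744  0.035 ]
rear [ 0.5277 -0.3039  0.035 ]
rear [ 0.5275 -0.3475  0.035 ]
front [ 0.4693 -0.0839  0.035 ]
front [ 0.4692 -0.1254  0.035 ]
front [ 0.4687 -0.1566  0.035 ]
front [ 0.4685 -0.1995  0.035 ]
front [ 0.4684 -0.2303  0.035 ]
front [ 0.4682 -0.274   0.035 ]
front [ 0.4681 -0.3033  0.035 ]
front [ 0.4672 -0.3462  0.035 ]
```

Emit:
jog_arm:
  dr:
    - [0,0,-1]
    - [0,0,-1]
    - [0,0,-1]
    - [0,0,-1]
    - [0,0,-1]
    - [0,0,-1]
    - [0,0,-0.24]
    - [0,0,0]
  translation:
    - [-0.9,-0.5,0]
    - [-1,-0.7,0]
    - [-1,-0.9,0]
    - [-0.9,-1,0]
    - [-0.7,-1,0]
    - [-0.5,-1,0]
    - [0,-1,0]
    - [0,0,0]
  jaw: [0.65,0.65,0.65,0.65,0.65,0.65,0.65,0.65]
  squeeze: 60

```text
clock: 0.95
position: [0.3545, 0.3804, 0.2314]
ee_rot: [0.002, 1.0, -0.0, 0.0]
ft_force: [-0.4, 1.6, -0.2]
grip_width: 0.648
grasp_force: 0.0
```

Emit:
jog_arm:
  dr:
    - [0,0,0]
    - [0,0,0]
    - [0,0,0]
    - [0,0,0]
    - [0,0,0]
    - [0,0,0]
    - [0,0,0]
    - [0,0,0]
  translation:
    - [-0.97,-0.58,0.87]
    - [-0.97,-0.58,0.87]
    - [-0.97,-0.58,0.87]
    - [-0.97,-0.58,0.87]
    - [-0.97,-0.57,0.87]
    - [-0.97,-0.57,0.87]
    - [0,0,0]
    - [0,0,0]
  jaw: [0.65,0.65,0.65,0.65,0.65,0.65,0.65,0.65]

```text
clock: 1.75
position: [0.4985, 0.2971, 0.1]
ee_rot: [0.001, 1.0, -0.0, -0.001]
ft_force: [-0.9, 0.2, 0.4]
grip_width: 0.651
grasp_force: 0.0
```

```bash
python3 - <<'E'
from h import *
from workcell import manip,optics
o=manip.get_obs();print(o["position"].round(4),o["joint_pos"].round(2))
c=optics.camera("wrist");im=np.ascontiguousarray(c["color"][:,:,::-1])
m=masks(c)
for k in m: print(k,m[k][0].round(1),m[k][1],ray(c,m[k][0],.043).round(4),proj(c,(.5,dict(yellow=.2942,green=.2202,blue=.1466,red=.0729)[k],.043)).round(1))
cv2.imwrite("pics/w1.png",im)
E
```

```text
[0.4985 0.2971 0.1   ] [-0.7   0.34  0.1   1.74 -0.04  1.06  0.98]
yellow [265.8 229.6] [260, 203, 14, 53, 618] [0.502  0.2879 0.043 ] [274.5 227. ]
green [178.5 228.4] [156, 200, 44, 55, 1747] [0.5009 0.2246 0.043 ] [172.3 227.2]
blue [ 90.4 227.9] [73, 199, 34, 57, 1232] [0.5004 0.1607 0.043 ] [ 70.8 227.4]
red [ 34.4 101. ] [0, 8, 71, 138, 4988] [0.4137 0.1428 0.043 ] [-30.7 227.6]
```

View pics/w1.png

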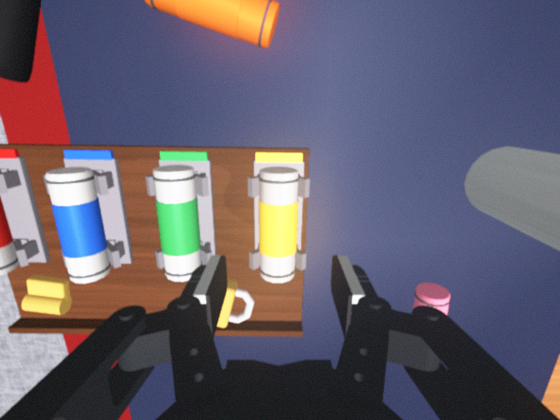

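The view shows the yellow bolt (278,229) below the open fingers, pink and orange outside the board. It agrees with the estimate to about 2 mm. Descending on yellow.

Emit:
jog_arm:
  dr:
    - [0,0,0]
    - [0,0,0]
    - [0,0,0]
    - [0,0,0]
    - [0,0,0]
    - [0,0,0]
    - [0,0,0]
    - [0,0,0]
    - [0,0,0]
    - [0,0,0]
  translation:
    - [-0.08,-0.06,0.8]
    - [0,0,0.8]
    - [0,0,0.8]
    - [0,0,0.6]
    - [0,0,0.36]
    - [0,0,0]
    - [0,0,0]
    - [0,0,0]
    - [0,0,0]
    - [0,0,0]
  jaw: [0.65,0.65,0.65,0.65,0.65,0.65,0.2,0.2,0.2,0.2]

```text
clock: 2.8
position: [0.5013, 0.2964, 0.0181]
ee_rot: [0.0, 1.0, 0.001, 0.001]
ft_force: [-0.4, 1.2, 6.5]
grip_width: 0.31
grasp_force: 58.9
```

Emit:
jog_arm:
  dr:
    - [0,0,0]
    - [0,0,0]
    - [0,0,0]
    - [0,0,0]
    - [0,0,0]
    - [0,0,0]
    - [0,0,0]
    - [0,0,0]
    - [0,0,0]
    - [0,0,0]
  translation:
    - [0,0,-0.3]
    - [0,0,-0.7]
    - [0,0,-0.9]
    - [0,0,-1]
    - [0,-0.5,-0.6]
    - [0,-1,0]
    - [0,-1,0]
    - [0,-1,0]
    - [0,-1,0]
    - [0,-1,0]
  jaw: [0.2,0.2,0.2,0.2,0.2,0.2,0.2,0.2,0.2,0.2]

```text
clock: 3.8
position: [0.4999, 0.1553, 0.104]
ee_rot: [0.001, 1.0, -0.0, -0.001]
ft_force: [1.5, -0.5, -3.7]
grip_width: 0.308
grasp_force: 59.5
```

Emit:
jog_arm:
  dr:
    - [0,0,0]
    - [0,0,0]
    - [0,0,0]
    - [0,0,0]
    - [0,0,0]
    - [0,0,0]
    - [0,0,0]
    - [0,0,0]
    - [0,0,0]
    - [0,0,0]
  translation:
    - [0,-1,0]
    - [0,-1,0]
    - [0,-1,0]
    - [0,-1,0]
    - [0,-1,0]
    - [0,-1,0]
    - [0,-1,0]
    - [0,-1,0]
    - [0,-1,0]
    - [0,-1,0]
  jaw: [0.2,0.2,0.2,0.2,0.2,0.2,0.2,0.2,0.2,0.2]

```text
clock: 4.8
position: [0.4989, -0.0942, 0.104]
ee_rot: [0.001, 1.0, 0.0, -0.001]
ft_force: [0.4, 0.3, -4.3]
grip_width: 0.307
grasp_force: 59.5
```

Emit:
jog_arm:
  dr:
    - [0,0,0]
    - [0,0,0]
    - [0,0,0]
    - [0,0,0]
    - [0,0,0]
    - [0,0,0]
    - [0,0,0]
  translation:
    - [0.1,-1,0]
    - [0.1,-1,0]
    - [0.1,-1,0]
    - [0.09,-0.8,0]
    - [0,-0.5,0]
    - [0,0,0]
    - [0,0,0]
  jaw: [0.2,0.2,0.2,0.2,0.2,0.2,0.2]

```text
clock: 5.5
position: [0.4901, -0.1991, 0.104]
ee_rot: [0.001, 1.0, 0.0, -0.0]
ft_force: [0.3, 1.6, -4.4]
grip_width: 0.309
grasp_force: 59.4
```

```bash
python3 - <<'E'
from h import *
from workcell import manip,optics
o=manip.get_obs();print(o["position"].round(4),o["joint_pos"].round(2),o["grasp_force"],o["grip_width"])
c=optics.camera("wrist");im=np.ascontiguousarray(c["color"][:,:,::-1])
print(masks(c).get("yellow"))
for y in (-.104,-.178,-.252,-.3255):
  for x in (.4615,.5215): cv2.circle(im,tuple(int(v) for v in proj(c,(x,y,.016)).round()),2,(0,0,255),-1)
cv2.imwrite("pics/w2.png",im)
E
```

```text
[ 0.4901 -0.1991  0.104 ] [-0.07  0.24  0.42  1.88 -0.11  1.04  1.97] 59.43831503391266 0.30917717604892475
(array([284.02131783, 283.63372093]), [276, 260, 17, 60, 516], ((283.57470703125, 289.43212890625), (15.648935317993164, 59.12348937988281), 2.726310968399048))
```

View pics/w2.png

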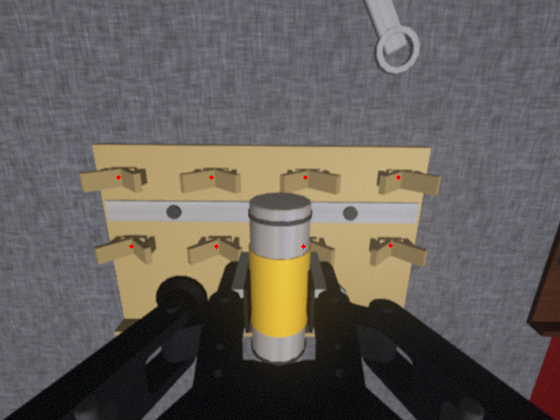

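The bolt is held squarely at (280,275). The red dots (my groove model) fall in the V notches; the target groove is the leftmost, at (118,178)/(131,246).

Emit:
jog_arm:
  dr:
    - [0,0,0]
    - [0,0,0]
    - [0,0,0]
    - [0,0,0]
    - [0,0,0]
    - [0,0,0]
    - [0,0,0]
    - [0,0,0]
  translation:
    - [-0.05,-0.7,0]
    - [0,-1,0]
    - [0,-1,0]
    - [0,-1,0]
    - [0,-0.86,0]
    - [0,-0.5,0]
    - [0,0,0]
    - [0,0,0]
  jaw: [0.2,0.2,0.2,0.2,0.2,0.2,0.2,0.2]

```text
clock: 6.35
position: [0.4918, -0.3247, 0.104]
ee_rot: [0.0, 1.0, 0.001, -0.0]
ft_force: [-0.2, 0.7, -3.2]
grip_width: 0.307
grasp_force: 59.6
```

Emit:
jog_arm:
  dr:
    - [0,0,0]
    - [0,0,0]
    - [0,0,0]
    - [0,0,0]
    - [0,0,0]
    - [0,0,0]
  translation:
    - [0,0,0.6]
    - [0,0,0.8]
    - [0,0,0.8]
    - [0,0,0.6]
    - [0,0,0.2]
    - [0,0,0.0]
  jaw: [0.2,0.2,0.2,0.2,0.2,0.2]

```text
clock: 6.95
position: [0.4912, -0.3255, 0.0285]
ee_rot: [0.0, 1.0, 0.0, -0.001]
ft_force: [0.1, -0.7, -3.7]
grip_width: 0.305
grasp_force: 59.6
```

Emit:
jog_arm:
  dr:
    - [0,0,0]
    - [0,0,0]
    - [0,0,0]
    - [0,0,0]
    - [0,0,0]
  translation:
    - [0,0,0.1]
    - [0,0,0.1]
    - [0,0,0.1]
    - [0,0,0.04]
    - [0,0,0]
  jaw: [0.2,0.2,0.2,0.2,0.2]

```text
clock: 7.45
position: [0.4915, -0.3261, 0.0207]
ee_rot: [0.001, 1.0, 0.0, -0.0]
ft_force: [-0.4, -1.3, -4.6]
grip_width: 0.306
grasp_force: 59.6
```

Emit:
jog_arm:
  dr:
    - [0,0,0]
    - [0,0,0]
    - [0,0,0]
    - [0,0,0]
  translation:
    - [0,0,0.05]
    - [0,0,0.05]
    - [0,0,0.02]
    - [0,0,0]
  jaw: [0.2,0.2,0.2,0.2]

```text
clock: 7.85
position: [0.4918, -0.3262, 0.0198]
ee_rot: [0.001, 1.0, 0.0, 0.0]
ft_force: [-8.2, 6.6, 19.7]
grip_width: 0.304
grasp_force: 62.4
```

Emit:
jog_arm:
  dr:
    - [0,0,0]
    - [0,0,0]
    - [0,0,0]
    - [0,0,0]
    - [0,0,0]
    - [0,0,0]
    - [0,0,0]
    - [0,0,0]
    - [0,0,0]
    - [0,0,0]
  translation:
    - [0,0,0]
    - [0,0,0]
    - [0,0,0]
    - [0,0,0]
    - [0,0,-0.4]
    - [0,0,-0.8]
    - [0,0,-1]
    - [0,0,-1]
    - [0,0.3,-0.6]
    - [0,0.7,0]
  jaw: [0.36,0.42,0.5,0.6,0.6,0.6,0.6,0.6,0.6,0.6]

```text
clock: 8.85
position: [0.4923, -0.3026, 0.1156]
ee_rot: [0.002, 1.0, -0.001, 0.002]
ft_force: [0.2, -0.0, -0.6]
grip_width: 0.602
grasp_force: 0.0
```

```bash
python3 - <<'E'
from h import *
from workcell import manip,optics
o=manip.get_obs();print(o["position"].round(4))
c=optics.camera("wrist");im=np.ascontiguousarray(c["color"][:,:,::-1])
cv2.imwrite("pics/w3.png",im)
E
```

```text
[ 0.4923 -0.3026  0.1156]
```

View pics/w3.png

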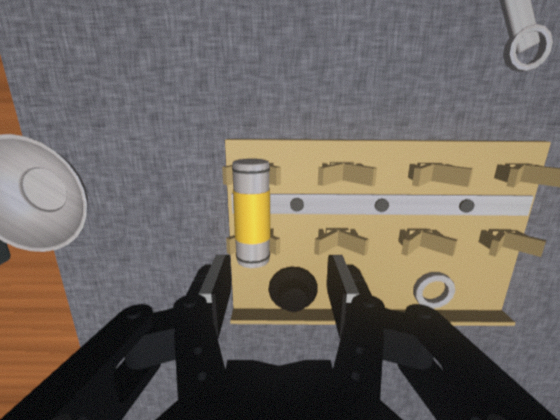

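Yellow lies in its groove (252,212), seated on both supports and centred. Next is green.

Emit:
jog_arm:
  dr:
    - [0,0,0]
    - [0,0,0]
    - [0,0,0]
    - [0,0,0]
    - [0,0,0]
    - [0,0,0]
    - [0,0,0]
    - [0,0,0]
    - [0,0,0]
    - [0,0,0]
  translation:
    - [0,1,0]
    - [0,1,0]
    - [0,1,0]
    - [0,1,0]
    - [0,1,0]
    - [0,1,0]
    - [0,1,0]
    - [0,1,0]
    - [0,1,0]
    - [0,1,0]
  jaw: [0.6,0.6,0.6,0.6,0.6,0.6,0.6,0.6,0.6,0.6]

```text
clock: 9.9
position: [0.4914, -0.0498, 0.1127]
ee_rot: [0.0, 1.0, 0.0, -0.0]
ft_force: [-0.0, -1.0, -0.6]
grip_width: 0.6
grasp_force: 0.0
```

Emit:
jog_arm:
  dr:
    - [0,0,0]
    - [0,0,0]
    - [0,0,0]
    - [0,0,0]
    - [0,0,0]
    - [0,0,0]
    - [0,0,0]
    - [0,0,0]
    - [0,0,0]
    - [0,0,0]
  translation:
    - [0,1,0]
    - [0,1,0]
    - [0,1,0]
    - [0,1,0]
    - [0,1,0]
    - [0,1,0]
    - [0,1,0]
    - [0,1,0]
    - [0,1,0]
    - [0,1,0]
  jaw: [0.6,0.6,0.6,0.6,0.6,0.6,0.6,0.6,0.6,0.6]

```text
clock: 10.9
position: [0.4916, 0.2, 0.1126]
ee_rot: [0.0, 1.0, -0.0, -0.0]
ft_force: [0.4, 1.1, 0.9]
grip_width: 0.601
grasp_force: 0.0
```

Emit:
jog_arm:
  dr:
    - [0,0,0]
    - [0,0,0]
    - [0,0,0]
    - [0,0,0]
  translation:
    - [-0.15,0.6,0.3]
    - [-0.15,0.3,0.3]
    - [0,0,0]
    - [0,0,0]
  jaw: [0.6,0.6,0.6,0.6]

```text
clock: 11.3
position: [0.4997, 0.2199, 0.0972]
ee_rot: [0.001, 1.0, -0.001, -0.001]
ft_force: [0.3, 0.2, -0.7]
grip_width: 0.601
grasp_force: 0.0
```

Emit:
jog_arm:
  dr:
    - [0,0,0]
    - [0,0,0]
    - [0,0,0]
    - [0,0,0]
    - [0,0,0]
    - [0,0,0]
    - [0,0,0]
    - [0,0,0]
    - [0,0,0]
    - [0,0,0]
  translation:
    - [0,0.07,0.8]
    - [0,0,0.8]
    - [0,0,0.8]
    - [0,0,0.5]
    - [0,0,0.3]
    - [0,0,0]
    - [0,0,0]
    - [0,0,0]
    - [0,0,0]
    - [0,0,0]
  jaw: [0.6,0.6,0.6,0.6,0.6,0.6,0.2,0.2,0.2,0.2]

```text
clock: 12.3
position: [0.5003, 0.2224, 0.0189]
ee_rot: [0.001, 1.0, -0.0, 0.001]
ft_force: [-2.2, -3.4, 5.1]
grip_width: 0.31
grasp_force: 58.6
```

Emit:
jog_arm:
  dr:
    - [0,0,0]
    - [0,0,0]
    - [0,0,0]
    - [0,0,0]
    - [0,0,0]
    - [0,0,0]
    - [0,0,0]
    - [0,0,0]
    - [0,0,0]
    - [0,0,0]
  translation:
    - [0,0,0]
    - [0,0,-0.3]
    - [0,0,-0.7]
    - [0,0,-0.9]
    - [0,0,-1]
    - [0,-0.5,-0.6]
    - [0,-1,0]
    - [0,-1,0]
    - [0,-1,0]
    - [0,-1,0]
  jaw: [0.2,0.2,0.2,0.2,0.2,0.2,0.2,0.2,0.2,0.2]

```text
clock: 13.3
position: [0.499, 0.1086, 0.1053]
ee_rot: [0.001, 1.0, -0.0, -0.0]
ft_force: [-0.2, -0.9, -4.5]
grip_width: 0.308
grasp_force: 59.6
```

Emit:
jog_arm:
  dr:
    - [0,0,0]
    - [0,0,0]
    - [0,0,0]
    - [0,0,0]
    - [0,0,0]
    - [0,0,0]
    - [0,0,0]
    - [0,0,0]
    - [0,0,0]
    - [0,0,0]
  translation:
    - [0,-1,0]
    - [0,-1,0]
    - [0,-1,0]
    - [0,-1,0]
    - [0,-1,0]
    - [0,-1,0]
    - [0,-1,0]
    - [0,-1,0]
    - [0,-1,0]
    - [0,-1,0]
  jaw: [0.2,0.2,0.2,0.2,0.2,0.2,0.2,0.2,0.2,0.2]

```text
clock: 14.3
position: [0.4983, -0.1411, 0.1053]
ee_rot: [0.001, 1.0, 0.0, -0.0]
ft_force: [0.1, 0.7, -4.2]
grip_width: 0.307
grasp_force: 59.6
```

Emit:
jog_arm:
  dr:
    - [0,0,0]
    - [0,0,0]
    - [0,0,0]
    - [0,0,0]
    - [0,0,0]
    - [0,0,0]
    - [0,0,0]
    - [0,0,0]
  translation:
    - [0.07,-1,0]
    - [0.07,-1,0]
    - [0.07,-1,0]
    - [0.07,-0.9,0]
    - [0,-0.5,0]
    - [0,0,0]
    - [0,0,0]
    - [0,0,0]
  jaw: [0.2,0.2,0.2,0.2,0.2,0.2,0.2,0.2]

```text
clock: 15.1
position: [0.4923, -0.2481, 0.1051]
ee_rot: [-0.0, 1.0, 0.0, -0.0]
ft_force: [0.0, 0.2, -4.8]
grip_width: 0.307
grasp_force: 59.6
```

Emit:
jog_arm:
  dr:
    - [0,0,0]
    - [0,0,0]
    - [0,0,0]
    - [0,0,0]
    - [0,0,0]
    - [0,0,0]
    - [0,0,0]
  translation:
    - [0,0,0.6]
    - [0,0,0.8]
    - [0,0,0.8]
    - [0,0,0.6]
    - [0,0,0.2]
    - [0,0,0.0]
    - [0,0,0]
  jaw: [0.2,0.2,0.2,0.2,0.2,0.2,0.2]

```text
clock: 15.8
position: [0.4926, -0.2496, 0.0309]
ee_rot: [0.001, 1.0, -0.0, 0.0]
ft_force: [0.5, 0.1, -4.7]
grip_width: 0.306
grasp_force: 59.5
```

Emit:
jog_arm:
  dr:
    - [0,0,0]
    - [0,0,0]
    - [0,0,0]
    - [0,0,0]
    - [0,0,0]
  translation:
    - [0,-0.1,0]
    - [0,0,0.12]
    - [0,0,0.12]
    - [0,0,0.12]
    - [0,0,0]
  jaw: [0.2,0.2,0.2,0.2,0.2]

```text
clock: 16.3
position: [0.4918, -0.2517, 0.0208]
ee_rot: [0.001, 1.0, 0.0, -0.0]
ft_force: [-0.2, 0.7, -4.9]
grip_width: 0.305
grasp_force: 59.5
```

Emit:
jog_arm:
  dr:
    - [0,0,0]
    - [0,0,0]
    - [0,0,0]
  translation:
    - [0,0,0.04]
    - [0,0,0.04]
    - [0,0,0]
  jaw: [0.2,0.2,0.2]

```text
clock: 16.6
position: [0.4922, -0.2516, 0.0202]
ee_rot: [0.001, 1.0, 0.001, 0.0]
ft_force: [-5.3, 4.4, 8.2]
grip_width: 0.308
grasp_force: 61.2
```

Emit:
jog_arm:
  dr:
    - [0,0,0]
    - [0,0,0]
    - [0,0,0]
    - [0,0,0]
    - [0,0,0]
    - [0,0,0]
    - [0,0,0]
    - [0,0,0]
    - [0,0,0]
    - [0,0,0]
  translation:
    - [0,0,0.02]
    - [0,0,0]
    - [0,0,0]
    - [0,0,0]
    - [0,0,-0.4]
    - [0,0,-0.8]
    - [0,0,-1]
    - [0,0,-1]
    - [0,0.3,-0.4]
    - [0,0.7,0]
  jaw: [0.36,0.42,0.5,0.6,0.6,0.6,0.6,0.6,0.6,0.6]

```text
clock: 17.6
position: [0.4928, -0.228, 0.1108]
ee_rot: [0.002, 1.0, -0.001, 0.002]
ft_force: [-0.4, 0.2, -0.1]
grip_width: 0.601
grasp_force: 0.0
```

```bash
python3 - <<'E'
from h import *
from workcell import manip,optics
o=manip.get_obs();print(o["position"].round(4))
c=optics.camera("wrist");im=np.ascontiguousarray(c["color"][:,:,::-1])
cv2.imwrite("pics/w4.png",im)
E
```

```text
[ 0.4928 -0.228   0.1108]
```

View pics/w4.png

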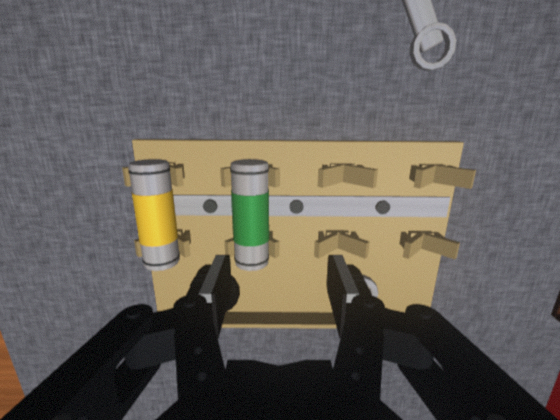

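Yellow (155,214) and green (251,214) are both seated and centred. Next is blue.

Emit:
jog_arm:
  dr:
    - [0,0,0]
    - [0,0,0]
    - [0,0,0]
    - [0,0,0]
    - [0,0,0]
    - [0,0,0]
    - [0,0,0]
    - [0,0,0]
    - [0,0,0]
    - [0,0,0]
  translation:
    - [0,1,0]
    - [0,1,0]
    - [0,1,0]
    - [0,1,0]
    - [0,1,0]
    - [0,1,0]
    - [0,1,0]
    - [0,1,0]
    - [0,1,0]
    - [0,1,0]
  jaw: [0.6,0.6,0.6,0.6,0.6,0.6,0.6,0.6,0.6,0.6]

```text
clock: 18.65
position: [0.4919, 0.0244, 0.1085]
ee_rot: [0.0, 1.0, 0.0, -0.0]
ft_force: [0.4, -0.8, 0.2]
grip_width: 0.599
grasp_force: 0.0
```

Emit:
jog_arm:
  dr:
    - [0,0,0]
    - [0,0,0]
    - [0,0,0]
    - [0,0,0]
    - [0,0,0]
    - [0,0,0]
    - [0,0,0]
    - [0,0,0]
  translation:
    - [-0.1,1,0.1]
    - [-0.1,1,0.1]
    - [-0.14,1,0.1]
    - [0,1,0.1]
    - [0,0.7,0]
    - [0,0.35,0]
    - [0,0,0]
    - [0,0,0]
  jaw: [0.6,0.6,0.6,0.6,0.6,0.6,0.6,0.6]

```text
clock: 19.45
position: [0.501, 0.1483, 0.0987]
ee_rot: [0.001, 1.0, -0.0, -0.0]
ft_force: [-0.0, -0.2, 0.1]
grip_width: 0.6
grasp_force: 0.0
```

Emit:
jog_arm:
  dr:
    - [0,0,0]
    - [0,0,0]
    - [0,0,0]
    - [0,0,0]
    - [0,0,0]
    - [0,0,0]
    - [0,0,0]
    - [0,0,0]
    - [0,0,0]
    - [0,0,0]
  translation:
    - [0,0,0.8]
    - [0,0,0.8]
    - [0,0,0.8]
    - [0,0,0.5]
    - [0,0,0.34]
    - [0,0,0]
    - [0,0,0]
    - [0,0,0]
    - [0,0,0]
    - [0,0,0]
  jaw: [0.6,0.6,0.6,0.6,0.6,0.6,0.2,0.2,0.2,0.2]

```text
clock: 20.45
position: [0.5017, 0.1484, 0.0189]
ee_rot: [0.001, 1.0, -0.0, 0.001]
ft_force: [-2.2, -5.1, 6.2]
grip_width: 0.305
grasp_force: 58.7
```

Emit:
jog_arm:
  dr:
    - [0,0,0]
    - [0,0,0]
    - [0,0,0]
    - [0,0,0]
    - [0,0,0]
    - [0,0,0]
    - [0,0,0]
    - [0,0,0]
    - [0,0,0]
    - [0,0,0]
  translation:
    - [0,0,0]
    - [0,0,-0.3]
    - [0,0,-0.7]
    - [0,0,-0.9]
    - [0,0,-1]
    - [0,-0.5,-0.6]
    - [0,-1,0]
    - [0,-1,0]
    - [0,-1,0]
    - [0,-1,0]
  jaw: [0.2,0.2,0.2,0.2,0.2,0.2,0.2,0.2,0.2,0.2]

```text
clock: 21.45
position: [0.5003, 0.035, 0.1053]
ee_rot: [0.001, 1.0, 0.0, -0.0]
ft_force: [-0.5, 0.1, -5.4]
grip_width: 0.308
grasp_force: 59.7
```

Emit:
jog_arm:
  dr:
    - [0,0,0]
    - [0,0,0]
    - [0,0,0]
    - [0,0,0]
    - [0,0,0]
    - [0,0,0]
    - [0,0,0]
    - [0,0,0]
    - [0,0,0]
    - [0,0,0]
  translation:
    - [0.1,-1,0]
    - [0.1,-1,0]
    - [0.1,-1,0]
    - [0,-1,0]
    - [0,-1,0]
    - [0,-1,0]
    - [0,-1,0]
    - [0,-0.9,0]
    - [0,-0.7,0]
    - [0,0,0]
  jaw: [0.2,0.2,0.2,0.2,0.2,0.2,0.2,0.2,0.2,0.2]

```text
clock: 22.45
position: [0.4919, -0.1817, 0.1053]
ee_rot: [0.003, 1.0, -0.001, -0.0]
ft_force: [0.2, -1.4, -5.4]
grip_width: 0.307
grasp_force: 59.6
```

Emit:
jog_arm:
  dr:
    - [0,0,0]
    - [0,0,0]
    - [0,0,0]
    - [0,0,0]
    - [0,0,0]
    - [0,0,0]
    - [0,0,0]
    - [0,0,0]
  translation:
    - [0,0,0]
    - [0,0,0.6]
    - [0,0,0.8]
    - [0,0,0.8]
    - [0,0,0.6]
    - [0,0,0.2]
    - [0,0,0.0]
    - [0,0,0]
  jaw: [0.2,0.2,0.2,0.2,0.2,0.2,0.2,0.2]

```text
clock: 23.25
position: [0.4936, -0.178, 0.031]
ee_rot: [0.0, 1.0, 0.0, 0.0]
ft_force: [-0.7, -0.3, -4.4]
grip_width: 0.308
grasp_force: 59.6
```

Emit:
jog_arm:
  dr:
    - [0,0,0]
    - [0,0,0]
    - [0,0,0]
    - [0,0,0]
    - [0,0,0]
  translation:
    - [0.04,0,0]
    - [0,0,0.12]
    - [0,0,0.12]
    - [0,0,0.12]
    - [0,0,0]
  jaw: [0.2,0.2,0.2,0.2,0.2]

```text
clock: 23.75
position: [0.4921, -0.178, 0.021]
ee_rot: [0.001, 1.0, 0.0, -0.0]
ft_force: [0.2, 0.7, -4.9]
grip_width: 0.309
grasp_force: 59.7
```

Emit:
jog_arm:
  dr:
    - [0,0,0]
    - [0,0,0]
    - [0,0,0]
    - [0,0,0]
  translation:
    - [0,0,0.04]
    - [0,0,0.04]
    - [0,0,0.02]
    - [0,0,0]
  jaw: [0.2,0.2,0.2,0.2]

```text
clock: 24.15
position: [0.4926, -0.1775, 0.02]
ee_rot: [0.0, 1.0, 0.001, 0.0]
ft_force: [-6.4, 5.8, 14.7]
grip_width: 0.309
grasp_force: 61.9
```

Emit:
jog_arm:
  dr:
    - [0,0,0]
    - [0,0,0]
    - [0,0,0]
    - [0,0,0]
    - [0,0,0]
    - [0,0,0]
    - [0,0,0]
    - [0,0,0]
    - [0,0,0]
    - [0,0,0]
  translation:
    - [0,0,0]
    - [0,0,0]
    - [0,0,0]
    - [0,0,0]
    - [0,0,-0.4]
    - [0,0,-0.8]
    - [0,0,-1]
    - [0,0,-1]
    - [0,0.3,-0.4]
    - [0,0.7,0]
  jaw: [0.36,0.42,0.5,0.6,0.6,0.6,0.6,0.6,0.6,0.6]

```text
clock: 25.15
position: [0.493, -0.1541, 0.1107]
ee_rot: [0.002, 1.0, -0.0, 0.002]
ft_force: [0.6, 0.4, -0.3]
grip_width: 0.598
grasp_force: 0.0
```

Emit:
jog_arm:
  dr:
    - [0,0,0]
    - [0,0,0]
    - [0,0,0]
    - [0,0,0]
    - [0,0,0]
    - [0,0,0]
    - [0,0,0]
    - [0,0,0]
    - [0,0,0]
    - [0,0,0]
  translation:
    - [0,1,0]
    - [0,1,0]
    - [0,1,0]
    - [0,1,0]
    - [0,1,0]
    - [-0.1,1,0.1]
    - [-0.1,1,0.1]
    - [0,1,0.1]
    - [0,0.7,0.1]
    - [0,0.35,0]
  jaw: [0.6,0.6,0.6,0.6,0.6,0.6,0.6,0.6,0.6,0.6]

```text
clock: 26.15
position: [0.4968, 0.0752, 0.0983]
ee_rot: [-0.001, 1.0, 0.0, -0.0]
ft_force: [-0.3, 0.2, 0.1]
grip_width: 0.602
grasp_force: 0.0
```

Emit:
jog_arm:
  dr:
    - [0,0,0]
    - [0,0,0]
  translation:
    - [0,0,0]
    - [0,0,0]
  jaw: [0.6,0.6]

```text
clock: 26.35
position: [0.4975, 0.0723, 0.0989]
ee_rot: [0.001, 1.0, -0.0, 0.0]
ft_force: [-1.2, -0.9, -0.6]
grip_width: 0.598
grasp_force: 0.0
```

```bash
python3 - <<'E'
from h import *
from workcell import manip,optics
o=manip.get_obs();print(o["position"].round(4))
c=optics.camera("wrist");im=np.ascontiguousarray(c["color"][:,:,::-1])
cv2.imwrite("pics/w5.png",im)
E
```

```text
[0.4975 0.0723 0.0989]
```

View pics/w5.png

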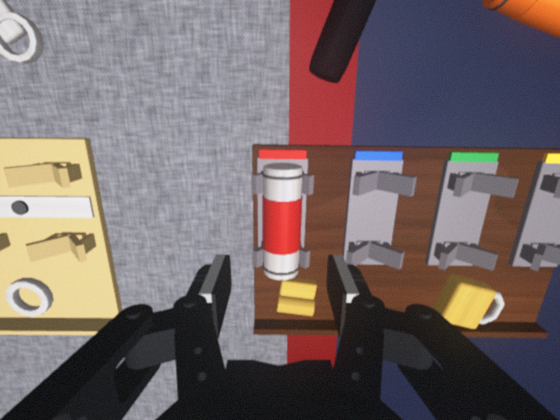

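Red (282,224) sits between the fingers, and the other three cradles are empty.

Emit:
jog_arm:
  dr:
    - [0,0,0]
    - [0,0,0]
    - [0,0,0]
    - [0,0,0]
    - [0,0,0]
    - [0,0,0]
    - [0,0,0]
    - [0,0,0]
    - [0,0,0]
    - [0,0,0]
  translation:
    - [0,0.08,0.8]
    - [0,0,0.8]
    - [0,0,0.8]
    - [0,0,0.5]
    - [0,0,0.34]
    - [0,0,0]
    - [0,0,0]
    - [0,0,0]
    - [0,0,0]
    - [0,0,0]
  jaw: [0.6,0.6,0.6,0.6,0.6,0.6,0.2,0.2,0.2,0.2]

```text
clock: 27.4
position: [0.4981, 0.0744, 0.0188]
ee_rot: [0.001, 1.0, -0.0, 0.001]
ft_force: [-1.7, -4.1, 5.5]
grip_width: 0.311
grasp_force: 58.8
```

Emit:
jog_arm:
  dr:
    - [0,0,0]
    - [0,0,0]
    - [0,0,0]
    - [0,0,0]
    - [0,0,0]
    - [0,0,0]
    - [0,0,0]
    - [0,0,0]
    - [0,0,0]
    - [0,0,0]
  translation:
    - [0,0,0]
    - [0,0,-0.3]
    - [0,0,-0.7]
    - [0,0,-0.9]
    - [0,0,-1]
    - [0,-0.5,-0.6]
    - [0,-1,0]
    - [0,-1,0]
    - [0,-1,0]
    - [0,-0.5,0]
  jaw: [0.2,0.2,0.2,0.2,0.2,0.2,0.2,0.2,0.2,0.2]

```text
clock: 28.4
position: [0.4969, -0.0269, 0.1056]
ee_rot: [0.002, 1.0, -0.0, -0.0]
ft_force: [-0.0, -0.0, -4.2]
grip_width: 0.306
grasp_force: 59.6
```

Emit:
jog_arm:
  dr:
    - [0,0,0]
    - [0,0,0]
    - [0,0,0]
    - [0,0,0]
    - [0,0,0]
    - [0,0,0]
    - [0,0,0]
  translation:
    - [0.1,-0.8,0]
    - [0.1,-0.8,0]
    - [0,-0.8,0]
    - [0,-0.5,0]
    - [0,-0.24,0]
    - [0,0,0]
    - [0,0,0]
  jaw: [0.2,0.2,0.2,0.2,0.2,0.2,0.2]

```text
clock: 29.1
position: [0.4924, -0.1023, 0.1052]
ee_rot: [0.0, 1.0, 0.0, -0.0]
ft_force: [0.3, 0.9, -4.8]
grip_width: 0.31
grasp_force: 59.6
```

Emit:
jog_arm:
  dr:
    - [0,0,0]
    - [0,0,0]
    - [0,0,0]
    - [0,0,0]
    - [0,0,0]
    - [0,0,0]
    - [0,0,0]
  translation:
    - [0,0,0.6]
    - [0,0,0.8]
    - [0,0,0.8]
    - [0,0,0.6]
    - [0,0,0.2]
    - [0,0,0.0]
    - [0,0,0]
  jaw: [0.2,0.2,0.2,0.2,0.2,0.2,0.2]

```text
clock: 29.8
position: [0.4928, -0.103, 0.031]
ee_rot: [0.0, 1.0, 0.0, 0.0]
ft_force: [-0.2, -0.0, -3.6]
grip_width: 0.305
grasp_force: 59.5
```

Emit:
jog_arm:
  dr:
    - [0,0,0]
    - [0,0,0]
    - [0,0,0]
    - [0,0,0]
    - [0,0,0]
  translation:
    - [0.02,-0.03,0]
    - [0,0,0.12]
    - [0,0,0.12]
    - [0,0,0.12]
    - [0,0,0]
  jaw: [0.2,0.2,0.2,0.2,0.2]

```text
clock: 30.3
position: [0.4917, -0.1041, 0.021]
ee_rot: [0.001, 1.0, 0.0, -0.0]
ft_force: [0.5, 1.0, -4.6]
grip_width: 0.306
grasp_force: 59.6
```

Emit:
jog_arm:
  dr:
    - [0,0,0]
    - [0,0,0]
    - [0,0,0]
    - [0,0,0]
  translation:
    - [0,0,0.04]
    - [0,0,0.04]
    - [0,0,0.02]
    - [0,0,0]
  jaw: [0.2,0.2,0.2,0.2]

```text
clock: 30.7
position: [0.4923, -0.1033, 0.0198]
ee_rot: [0.0, 1.0, 0.001, 0.0]
ft_force: [-6.0, 5.2, 11.0]
grip_width: 0.309
grasp_force: 61.4
```

Emit:
jog_arm:
  dr:
    - [0,0,0]
    - [0,0,0]
    - [0,0,0]
    - [0,0,0]
    - [0,0,0]
    - [0,0,0]
    - [0,0,0]
    - [0,0,0]
    - [0,0,0]
    - [0,0,0]
  translation:
    - [0,0,0]
    - [0,0,0]
    - [0,0,0]
    - [0,0,0]
    - [0,0,-0.4]
    - [0,0,-0.8]
    - [0,0,-1]
    - [0,0,-1]
    - [0,0,-1]
    - [0,0,-1]
  jaw: [0.36,0.42,0.5,0.6,0.6,0.6,0.6,0.6,0.6,0.6]

```text
clock: 31.7
position: [0.4917, -0.1044, 0.1506]
ee_rot: [0.001, 1.0, -0.0, 0.0]
ft_force: [1.2, -0.3, 0.9]
grip_width: 0.598
grasp_force: 0.0
```

Emit:
jog_arm:
  dr:
    - [0,0,0]
    - [0,0,0]
    - [0,0,0]
    - [0,0,0]
    - [0,0,0]
    - [0,0,0]
    - [0,0,0]
    - [0,0,0]
    - [0,0,0]
    - [0,0,0]
  translation:
    - [0,0.5,0]
    - [0,1,0]
    - [0,1,0]
    - [0,1,0]
    - [0,1,0]
    - [0,1,0]
    - [0,1,0]
    - [0,1,0]
    - [0,1,0]
    - [0,0,0]
  jaw: [0.6,0.6,0.6,0.6,0.6,0.6,0.6,0.6,0.6,0.6]

```text
clock: 32.7
position: [0.4913, 0.1123, 0.1486]
ee_rot: [-0.002, 1.0, 0.0, -0.0]
ft_force: [-0.1, -0.2, 0.3]
grip_width: 0.604
grasp_force: 0.0
```

```bash
python3 - <<'E'
from h import *
from workcell import manip,optics
c=optics.camera("top");im=np.ascontiguousarray(c["color"][:,:,::-1])
m=masks(c,(315,430,150,232))
for k in m: print(k,m[k][0].round(1),m[k][1][4],ray(c,m[k][0],.043).round(4),round(m[k][2][2],1))
cv2.imwrite("pics/t2.png",cv2.resize(im[150:232,315:430],None,fx=6.5,fy=6.5,interpolation=2))
E
```

```text
yellow [417.2 201.4] 77 [ 0.4916 -0.3248  0.043 ] 90.0
green [388.5 201.5] 139 [ 0.4914 -0.2502  0.043 ] 90.0
blue [360.1 201.5] 154 [ 0.4917 -0.1763  0.043 ] 90.0
red [331.7 202. ] 156 [ 0.4906 -0.1027  0.043 ] 90.0
```

View pics/t2.png

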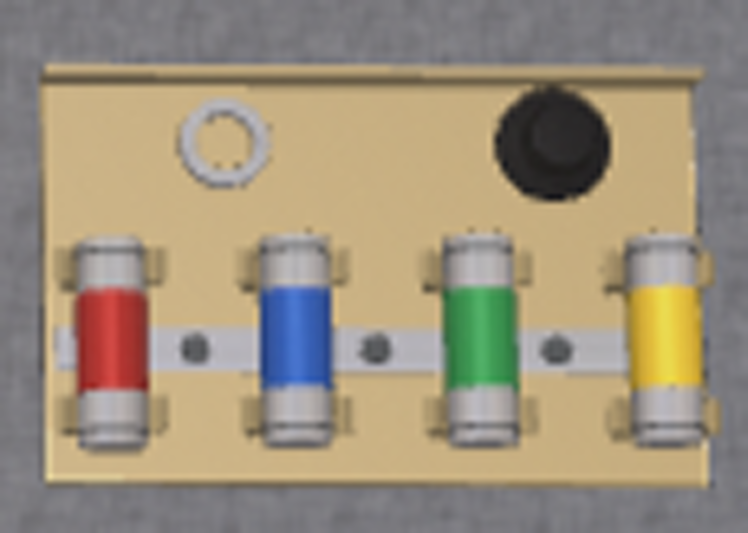

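All four lie seated and centred in reversed order: red (112,338), blue (296,336), green (480,336), yellow (665,336). The arm is clear, so I am handing in.

```bash
python3 -c "
from workcell import manip
print(manip.hand_in())"
```

```text
the job is handed in; nothing more can be done
None
```

All four bolts lie seated and centred in the carrier in reversed order (left to right: red, blue, green, yellow), and the job was handed in at about 33 s on the robot's clock; no verdict came back.

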